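Flip a switch cover and snap it into the screwdriving nest

TASK

Take the blue cover plate out of the leaning rack, turn it over so that the white face with the yellow dot looks up, and snap it into the white screwdriving nest: one edge under the fixed lip, lying flat, with the orange sprung catch closed over the opposite edge. Leave the grey spare cover in the rack and do not disturb the other things on the bench.

Things in the scene. Friction and masses are not known exactly. Their poses are not given: they have to be found in the camera images.
- cover_centre (a point): Centre of the blue plastic cover plate, 80 x 60 x 9 mm (x, y, z), about 70 g. z points out of the marked face (white panel, yellow dot); the other face is black with ribs. x is the long way, pointing up the slope in the rack. At the start it stands in one of the two bays, marked face against the backing, leaning 40 degrees from vertical.
- spare_centre (a point): Centre of the grey spare cover, same size and axes, standing the same way in the other bay; it stays there.
- rack: Fixed rack, base 130 x 200 x 10 mm, two white bays at y = +-50 mm. Origin: under the base's centre; z up; covers rise towards -x (about towards the nest), black face up. Only a cover's lower 38 mm is backed: the upper 42 mm is free on both faces, to be pinched across the 9 mm with fingers pointing down the slope (45 mm opening clears all). A lip 8 mm high in front of its foot: draw it out up the slope.
- nest: Fixed white nest on a base 150 x 100 x 10 mm. Origin: under the pocket's centre at bench level; z up, +x is the far (heel) end, away from the rack, -x the near (catch) end. Pocket floor at z = 22 mm. Heel stop face at x = +40.5 mm. Side guides from x = -21 to +40 mm, inner faces at y = +-31.5 mm up to z = 32 mm, flared above to z = 44 mm. The cover may go in either end first.
- nest_lip (a point): Middle of the lower front edge of the fixed lip over the heel stop: nest x = +37.5 mm, z = 34 mm; the lip is 5 mm thick and overhangs the stop by 3 mm. A cover held 40 degrees from vertical, lower edge far, fits under it with its lower edge; let go, it falls towards the catch and rests with its near edge on the catch's slope until pressed down.
- nest_home (a point): Where the cover's centre must be: nest x = y = 0, z = 26.5 mm (its top then at z = 31 mm). Same axes as the nest.
- catch_nose (a point): Middle of the nose of the orange sprung catch (46 mm wide): nest x = -37.5 mm, z = 34.5 mm when closed, 2.5 mm over a seated cover's near edge. From the nose a slope rises 21 mm and outward 15 mm (top at z = 56 mm); the cover's near edge slides down it. Below the nose a steel face (x = -41 mm closed) pushes the seated cover against the heel stop.
- catch (a joint): Metres the catch has slid outward (nest -x) from closed, 0 to 0.010; a spring (2 N when closed, 0.5 N per mm) shuts it. Pressing down with 10 to 15 N on the cover, about 20 mm from its near edge, drives it towards the heel and under the nose; the push goes solid when the cover is on the floor.
- switch_red: Bystander: square black push-button switch, 30 x 30 mm and 46 mm tall, red cap; leave it alone.
- switch_yellow: Bystander: square black push-button switch, 30 x 30 mm and 46 mm tall, yellow cap; leave it alone.
- screw_jar: Bystander: jar 60 mm across, 80 mm tall; leave it alone.
- screwdriver: Bystander: hand screwdriver lying on the bench; leave it alone.
- collar: Bystander: steel ring 44 mm across, 18 mm tall; leave it alone.
- foot_a: Bystander: black rubber disc 28 mm across, 8 mm tall; leave it alone.
- foot_b: Bystander: black rubber disc 28 mm across, 8 mm tall; leave it alone.
There are look-alikes about, which are no part of the job. Leave any brown, purple or turquoise look-alike of the part that bears cover_centre alone.

How it is judged (in metres and radians):
At the end, for the whole second after the job is handed in: The blue cover lies flat in the nest (within 3.4 degrees), marked face up, its centre within 3 mm level and 2 mm in height of the home point, the catch closed over it (within 2 mm of shut), everything at rest; the spare is still within 15 mm of its place (horizontal distance between cover_centre and nest_home below 0.003 m and z of cover_centre in the frame of nest_home between -0.002 and 0.002 m and angle between cover_centre's own z axis and vertical below 0.06 rad and value of joint catch below 0.002 m and linear speed of cover below 0.02 m/s and distance of spare_centre from where it was at the start of the episode below 0.015 m); the robot touches nothing.
It fails at once if the grey spare cover is moved more than 30 mm (distance of spare_centre from where it was at the start of the episode above 0.03 m).
It fails at once if a bystander is moved more than 30 mm (distance of any of switch_red, switch_yellow, screw_jar, screwdriver, collar, foot_a, foot_b from where it was at the start of the episode above 0.03 m).
It also fails if it takes over 51 s, if anything falls off the work surface, if the arm or the gripper's body presses on something with over 40 N, if the wrist force passes 120 N, or if a joint passes its speed limit or range.

ROBOT

A 6-joint arm with a two-finger parallel gripper is mounted at the origin on the work surface. World frame = base frame: x ahead of the robot, y to its left, z up, the work surface at z = 0. Lengths are in mm, angles in rad, forces in N, time in s.
With the tool pointing down it reaches from about 300 to 775 mm from the base axis. Payload 14.6 kg.
Tool frame: the origin (TCP) lies at the very end of the fingers, on their centre line; the grasp point (between the pads) lies 19 mm behind it; z points along the fingers, y is the line along which they close (so a half turn about z gives the same grasp; the last joint's range is limited). The gripper opens to 94 mm and grips with 3 to 60 N. Pads are 16 mm wide; open, the fingers measure 119 mm over their backs; the gripper's body (75 mm by 177 mm) begins 78 mm behind the grasp point.
Start: joints at [1.162, 0.3, 1.521, -0, 1.321, -0.067], TCP at [184.348, 518.175, 179.346] pointing down, gripper open.
Joint ranges: [-3.03, 3.03], [-0.79, 2.21], [0.23, 2.52], [-1.04, 4.18], [0, 3.07], [-2.55, 2.55]. Speed limits (rad/s): [2.22, 2.22, 2.57, 3.14, 3.14, 3.14].

INTERFACE

Orientations are given as [roll, pitch, yaw] about the fixed x, y, z axes, in that order (R = Rz(yaw) Ry(pitch) Rx(roll)).
In Python, from cell import manip, camera, get_calibration gives the robot as it stands. The module is installed in compiled form; this text tells all that it offers.
- The arm moves only by the tool jog_arm, never from a script. Its argument "plan" is one flat list of numbers, 6 for each row, row after row: the shift along the world's x, y, z in m, then the turn, a rotation vector about the world's x, y, z in degrees. A call has 1 to 20 rows; each row is the pose to reach, as a shift and turn from the pose commanded when the call began; what a row does not reach only later rows make up. A row lasts 1/10 s, in which the tool goes at most 50 mm and 8.59 degrees, less where a joint would pass 70% of its speed; a pose out of reach is approached as far as the arm can. A call with a gripper value outside its range is refused whole. "claw" is the finger opening in m, from 0 to 0.094, set as the call begins (left out, the last holds). The fingers move at their own pace and stop on an object; "force" is the grip in N (left out, the last holds). Time passes only in rows, so rows that repeat a pose let the fingers close. It gives the time, the measured TCP pose, the force, the opening and the grip force at its end, in the units of the state.
- manip.read_state(): the state, without advancing time (a new reading comes with each control period).
- camera(name): name is "scene" or "top" or "wrist"; returns (picture, depth): 384x512x3 uint8, red, green, blue; 384x512 float32, mm along the optical axis (not along the pixel's ray), 0 where there is no reading.
- get_calibration(name): a dict with "fx", "fy", "cx", "cy" (pixels), "origin" and "attitude" of the camera in the world. Camera axes: x right, y down, z forward; pixel columns grow to the right and rows downward; lengths in mm; the calibration is good to about 2 mm. A picture is of the moment at which its call begins: read the wrist's pose just before it. get_calibration takes no time and is no camera call; for the wrist camera it gives the pose at the moment of the call.
- manip.sign_off(): hands the job in; it is judged then, once.
The state is a dict: "clock": time; "joints": joint angles; "qd": joint speeds; "effort": joint torques, N m; "eef_pos": TCP position; "eef_rot": TCP orientation; "wrist_force": force on the tool from outside, world axes, zero at the start; "moment": the same for the moment, N m; "finger_gap": finger opening in mm; "finger_force": force on a finger pad.
Only numpy, scipy, OpenCV 4.12 (cv2) and the standard library are available. Lean on these libraries where they do the work, as an engineer would, in place of code of your own. Each camera call takes 0.05 s, during which the arm holds its last target. There are 200 camera calls.

## Working session

There is one attempt and no reset: what is moved stays moved. The work goes in short steps, Python scripts to look and compute and a tool call to move; the robot and the scene stay as the last step left them, time stands still between calls to the robot, and variables do not carry over. Pictures are saved under pics/ and viewed, at most 10 in all, crops included, and the job is handed in when it is done.

Besides the shell and the picture viewer there is one more tool, called as name(argument=value, ...), one argument or row to a line, values as JSON. jog_arm: Moves the arm, as the interface text tells. Its arguments: {"type":"object","properties":{"plan":{"type":"array"},"claw":{"type":"number"},"force":{"type":"number"}},"required":["plan"]}

```bash
mkdir -p pics; cat > h.py <<'E'
import numpy as np, cv2
from cell import manip, camera, get_calibration
from scipy.spatial.transform import Rotation as R
def look(n):
    c=get_calibration(n); p,d=camera(n); return p,d,c
def att(c):
    a=np.array(c["attitude"],float)
    return a if a.shape==(3,3) else (R.from_euler('xyz',a).as_matrix() if a.size==3 else R.from_quat(a).as_matrix())
def pts(d,c):
    v,u=np.mgrid[:d.shape[0],:d.shape[1]]
    P=np.stack([(u-c["cx"])/c["fx"]*d,(v-c["cy"])/c["fy"]*d,d],-1)
    return P@att(c).T+np.array(c["origin"])
E
python3 - <<'E'
from h import *
for n in("scene","top"):
    p,d,c=look(n); cv2.imwrite(f"pics/{n}0.png",p[:,:,::-1]); np.savez(f"{n}0.npz",p=p,d=d,P=pts(d,c)); print(n,c)
print(manip.read_state())
E
```

```text
scene {'fx': 356.768271494263, 'fy': 356.768271494263, 'cx': 252.97160195650042, 'cy': 188.61436284398152, 'origin': array([1037.32318044,  -32.72531961,  863.19889623]), 'attitude': array([-2.58967407, -0.00393751,  1.54114954])}
top {'fx': 467.31612210556506, 'fy': 467.31612210556506, 'cx': 248.89794435248098, 'cy': 192.20680530671342, 'origin': array([ 461.52099673,   -4.62619023, 1501.60808261]), 'attitude': array([-3.05334332, -0.00340659, -1.54199494])}
{'clock': 0.1, 'joints': array([ 1.16240654e+00,  3.00407095e-01,  1.52153759e+00,  1.75301022e-05,
        1.32068641e+00, -6.66737375e-02]), 'qd': array([-0.00095638,  0.0002096 , -0.00204175,  0.00078807, -0.00098015,
        0.00055069]), 'effort': array([ 4.39002915e-04, -5.32646549e+01, -3.53281581e+01,  7.08582276e-02,
        2.36070558e-02, -1.01256637e-04]), 'eef_pos': array([184.23742186, 517.94119257, 178.83984853]), 'eef_rot': array([-3.14055766e+00, -8.61273532e-05,  2.79987221e+00]), 'wrist_force': array([ 0.02827277, -0.25759111,  0.1111257 ]), 'moment': array([-0.0344965 , -0.00269516, -0.00490883]), 'finger_force': 0.0, 'finger_gap': 93.99101122962371}
```

View pics/scene0.png

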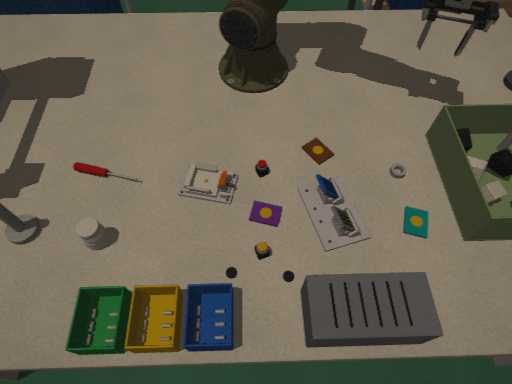

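View pics/top0.png

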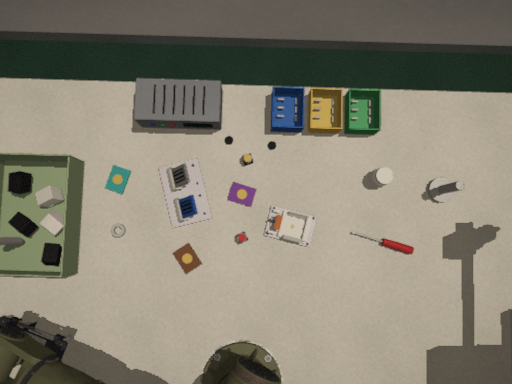

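The scene shows the rack with the blue cover at scene (328,189) / top (186,207) and the grey spare at scene (345,220) / top (178,177). The nest is at scene (210,182) / top (290,226), with its orange catch towards the rack. The brown (318,150), purple (266,213) and turquoise (416,222) flat plates are look-alikes. The blue piece standing in the rack bay is the one that fits.

```bash
python3 - <<'E'
from h import *
ims=[]
for n,reg in(("top",dict(rack=(150,150,220,235),nest=(255,200,325,250))),("scene",dict(rack=(295,160,375,252),nest=(172,155,245,208)))):
    z=np.load(n+"0.npz"); p,P=z["p"],z["P"]; hsv=cv2.cvtColor(p,cv2.COLOR_RGB2HSV)
    bench=np.median(P[240:300,200:320,2]) ; print(n,"bench z",bench)
    for k,(a,b,c,d) in reg.items():
        Q=P[b:d,a:c].reshape(-1,3); H=hsv[b:d,a:c].reshape(-1,3)
        s=(Q[:,2]>5)
        s10=s&(Q[:,2]<14)
        r=cv2.minAreaRect(Q[s10][:,:2].astype(np.float32)); print(k,"base rect",r,"z med",np.median(Q[s10][:,2]))
        print(cv2.boxPoints(r).round(1).tolist())
        m=(H[:,0]>100)&(H[:,0]<125)&(H[:,1]>130)&s
        if k=="rack": print(" blue n",m.sum(),Q[m].mean(0),Q[m].min(0),Q[m].max(0))
        m=(H[:,0]<15)&(H[:,1]>150)&s
        if k=="nest": print(" orange n",m.sum(),Q[m].mean(0),Q[m].min(0),Q[m].max(0))
        cr=cv2.resize(p[b-5:d+5,a-5:c+5,::-1],(400,300) if 0 else None,fx=4,fy=4,interpolation=cv2.INTER_CUBIC)
        ims.append(cv2.copyMakeBorder(cr,0,max(0,400-cr.shape[0]),0,max(0,390-cr.shape[1]),0)[:400,:390])
g=np.vstack([np.hstack(ims[:2]),np.hstack(ims[2:])]); cv2.imwrite("pics/crop1.png",cv2.resize(g,(585,600)))
E
```

```text
top bench z -0.12477800370527348
rack base rect ((589.6751708984375, 200.23385620117188), (270.93505859375, 221.13607788085938), 1.6942710876464844) z med 9.393669183491966
[[451.0, 306.70001220703125], [457.5, 85.69999694824219], [728.4000244140625, 93.69999694824219], [721.7999877929688, 314.79998779296875]]
 blue n 218 [540.37749382 179.69835151  72.49889312] [461.52099673  -4.62619023  34.21939711] [ 573.72762997  212.85580557 1501.60808261]
nest base rect ((495.7426452636719, -138.76815795898438), (157.5503387451172, 219.8291473388672), 0.6706840395927429) z med 8.953496522394516
[[415.70001220703125, -29.799999237060547], [418.29998779296875, -249.60000610351562], [575.7999877929688, -247.8000030517578], [573.2000122070312, -27.899999618530273]]
 orange n 70 [500.48796697 -98.14683124  47.42122596] [ 481.01660893 -108.56067925   34.55640184] [521.7157228  -86.41339701  61.33888108]
scene bench z 2.3016408651694746
rack base rect ((559.704345703125, 209.28968811035156), (210.3981475830078, 292.2812805175781), 81.53982543945312) z med 11.460000794782104
[[399.70001220703125, 126.69999694824219], [688.7999877929688, 83.69999694824219], [719.7000122070312, 291.79998779296875], [430.6000061035156, 334.79998779296875]]
 blue n 198 [550.63862365 177.5612215   72.16067869] [510.89608289 -32.72531961  30.06739392] [1037.32318044  212.51518814  863.19889623]
nest base rect ((472.58367919921875, -147.70254516601562), (205.1049041748047, 163.8081817626953), 85.43063354492188) z med 11.133944785564722
[[382.79998779296875, -243.39999389648438], [546.0999755859375, -256.5], [562.4000244140625, -52.0], [399.1000061035156, -39.0]]
 orange n 85 [522.56759504 -95.67735596  77.90636262] [ 472.02285607 -109.5572639    25.24889   ] [1037.32318044  -32.72531961  863.19889623]
```

View pics/crop1.png

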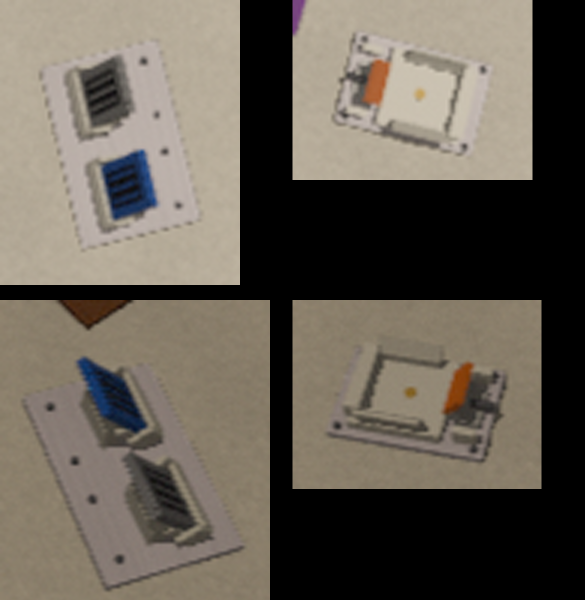

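The crop confirms it: blue ribbed cover leaning in the bay of the rack, with the grey spare next to it. The nest shows its orange catch on the rack side and is empty.

```bash
cat >> h.py <<'E'
def ray(c,uv,z):
    uv=np.asarray(uv,float).reshape(-1,2)
    D=np.c_[(uv[:,0]-c["cx"])/c["fx"],(uv[:,1]-c["cy"])/c["fy"],np.ones(len(uv))]@att(c).T
    o=np.array(c["origin"]); return o+D*((z-o[2])/D[:,2])[:,None]
E
python3 - <<'E'
from h import *
for n,reg in(("top",dict(rack=(150,150,220,235),nest=(255,200,325,255))),("scene",dict(rack=(290,155,378,255),nest=(170,150,248,210)))):
    z=np.load(n+"0.npz"); p,P,dd=z["p"],z["P"],z["d"]; c=get_calibration(n)
    for k,(a,b,cc,d) in reg.items():
        Z=P[b:d,a:cc,2]; m=((Z>5.5)&(Z<120)&(dd[b:d,a:cc]>0)).astype(np.uint8)
        m=cv2.morphologyEx(m,cv2.MORPH_OPEN,np.ones((3,3),np.uint8))
        N,L,S,_=cv2.connectedComponentsWithStats(m); i=1+np.argmax(S[1:,4])
        Q=P[b:d,a:cc][(L==i)&(Z<14)&(Z>5.5)]
        r=cv2.minAreaRect(Q[:,:2].astype(np.float32)); print(n,k,r,cv2.boxPoints(r).round(0).tolist())
    hsv=cv2.cvtColor(p,cv2.COLOR_RGB2HSV)
    a,b,cc,d=reg["rack"]; H=hsv[b:d,a:cc]; Q=P[b:d,a:cc]; dz=dd[b:d,a:cc]
    m=(H[...,0]>100)&(H[...,0]<125)&(H[...,1]>130)&(dz>0); 
    print(" blue",Q[m].mean(0).round(1),np.percentile(Q[m],[3,97],axis=0).round(1).tolist())
    a,b,cc,d=reg["nest"]; H=hsv[b:d,a:cc]; Q=P[b:d,a:cc]; dz=dd[b:d,a:cc]
    m=(H[...,0]<14)&(H[...,1]>150)&(dz>0); print(" orange",Q[m].mean(0).round(1))
    m=(H[...,0]>14)&(H[...,0]<25)&(H[...,1]>140)&(dz>0); print(" dot",m.sum(),Q[m].mean(0).round(1))
for k in("wrist",):
    c=get_calibration(k); s=manip.read_state(); Rt=R.from_euler('xyz',s["eef_rot"]).as_matrix()
    print("cam in tool",Rt.T@(np.array(c["origin"])-s["eef_pos"]),Rt.T@att(c),c["fx"],c["cx"],c["cy"])
E
```

```text
top rack ((587.088623046875, 201.52532958984375), (198.4800567626953, 130.22625732421875), 15.666439056396484) [[474.0, 237.0], [509.0, 112.0], [700.0, 166.0], [665.0, 291.0]]
top nest ((489.3017272949219, -139.08407592773438), (150.55661010742188, 100.8948974609375), 76.88521575927734) [[423.0, -201.0], [521.0, -224.0], [556.0, -77.0], [457.0, -54.0]]
 blue [540.7 180.5  65.9] [[513.3, 156.6, 37.9], [567.7, 207.5, 88.1]]
 orange [500.5 -98.1  47.4]
 dot 0 [nan nan nan]
scene rack ((588.3460693359375, 198.39796447753906), (201.19952392578125, 131.01809692382812), 15.58531379699707) [[474.0, 234.0], [509.0, 108.0], [703.0, 162.0], [668.0, 289.0]]
scene nest ((487.4563293457031, -140.73611450195312), (149.75718688964844, 111.02084350585938), 76.93138885498047) [[416.0, -201.0], [525.0, -226.0], [558.0, -80.0], [450.0, -55.0]]
 blue [548.2 178.6  68.1] [[515.6, 155.0, 33.8], [574.4, 207.8, 88.6]]
 orange [503.7 -98.   49.2]
 dot 7 [ 490.4 -144.7   24.7]
cam in tool [  75.29520443   -0.43111606 -205.80997319] [[ 5.26720589e-04 -9.66632513e-01 -2.56166563e-01]
 [ 9.99999644e-01  3.40362447e-04  7.71822021e-04]
 [-6.58878781e-04 -2.56166879e-01  9.66632348e-01]] 305.43117233548463 255.58994009398037 191.13513917204335<stdin>:16: RuntimeWarning: Mean of empty slice.
  ret = um.true_divide(
```

```bash
cat >> h.py <<'E'
t=np.radians(15.6); u=np.array([np.sin(t),-np.cos(t),0]); Z=np.array([0,0,1.]); s4,c4=np.sin(np.radians(40)),np.cos(np.radians(40))
xc=c4*Z+s4*u; zc=-s4*Z+c4*u; yc=np.cross(zc,xc)
nx=-np.array([np.sin(np.radians(13.1)),np.cos(np.radians(13.1)),0])
# tool orientations (columns x,y,z)
def tool(y,z): return np.c_[np.cross(y,z),y,z]
Tr=tool(-zc,-xc); Tn=tool(-(s4*Z+c4*nx),-(c4*Z-s4*nx))
E
python3 - <<'E'
from h import *
for n,reg in(("top",(150,150,220,235)),("scene",(290,155,378,255))):
    z=np.load(n+"0.npz"); a,b,cc,d=reg; H=cv2.cvtColor(z["p"],cv2.COLOR_RGB2HSV)[b:d,a:cc]; Q=z["P"][b:d,a:cc]
    m=(H[...,0]>100)&(H[...,0]<125)&(H[...,1]>130)&(z["d"][b:d,a:cc]>0)&(Q[...,2]>30)
    q=Q[m]; B=np.array([xc,yc,zc])
    print(n,np.percentile(q@B.T,[3,50,97],axis=0).round(1))
# assume centre via rack frame guess
s=manip.read_state(); R0=R.from_euler('xyz',s["eef_rot"]).as_matrix()
for T,nm in((Tr,"rack"),(Tn,"nest")): print(nm,T.round(3).tolist(),np.degrees(R.from_matrix(T@R0.T).as_rotvec()).round(1))
print("rack->nest",np.degrees(R.from_matrix(Tn@Tr.T).as_rotvec()).round(2), xc,yc,zc)
E
```

```text
top [[  -5.6 -596.   -67.8]
 [  34.9 -569.4  -64.6]
 [  61.3 -542.7  -58.2]]
scene [[  -9.  -600.1  -65.1]
 [  42.3 -578.2  -63.4]
 [  63.7 -544.8  -57.6]]
rack [[-0.963, -0.206, -0.173], [-0.269, 0.738, 0.619], [0.0, 0.643, -0.766]] [40.6 -1.4 33.7]
nest [[-0.974, 0.174, -0.146], [0.227, 0.746, -0.626], [0.0, -0.643, -0.766]] [-38.3  11.2   6.2]
rack->nest [-80.7   -1.76 -23.84] [ 0.17285833 -0.61910896  0.76604444] [-0.96316257 -0.26891982  0.        ] [ 0.20600453 -0.73782533 -0.64278761]
```

jog_arm(
  plan=[0.03,-0.03,0.03,0,0,0,0.06,-0.06,0.06,5,0,4,0.09,-0.09,0.08,10,0,8,0.12,-0.12,0.08,15,0,12,0.15,-0.16,0.08,20,-1,16,0.18,-0.19,0.08,25,-1,20,0.21,-0.22,0.08,30,-1,25,0.24,-0.25,0.08,35,-1,29,0.27,-0.28,0.08,40.6,-1.4,33.7,0.3,-0.31,0.07,40.6,-1.4,33.7,0.33,-0.34,0.05,40.6,-1.4,33.7,0.355,-0.37,0.02,40.6,-1.4,33.7,0.375,-0.396,-0.02,40.6,-1.4,33.7,0.375,-0.396,-0.045,40.6,-1.4,33.7,0.375,-0.396,-0.045,40.6,-1.4,33.7,0.375,-0.396,-0.045,40.6,-1.4,33.7,0.375,-0.396,-0.045,40.6,-1.4,33.7],
  claw=0.045,
  force=25,
)

```text
clock: 1.8
eef_pos: [559.7, 122.8, 136.5]
eef_rot: [2.444, 0.002, -2.869]
wrist_force: [0.5, -0.0, -0.3]
finger_gap: 44.9
finger_force: 0.0
```

```bash
cat >> h.py <<'E'
def save(n,name):
    s=manip.read_state(); p,d,c=look(n); cv2.imwrite(f"pics/{name}.png",p[:,:,::-1]); P=pts(d,c); np.savez(name+".npz",p=p,d=d,P=P); return s,p,d,c,P
E
python3 - <<'E'
from h import *
s,p,d,c,P=save("wrist","w1")
T=R.from_euler('xyz',s["eef_rot"]).as_matrix()
print(s["clock"],s["eef_pos"],s["joints"],"err",np.degrees(R.from_matrix(Tr@T.T).as_rotvec()).round(2))
H=cv2.cvtColor(p,cv2.COLOR_RGB2HSV); q=(P-s["eef_pos"])@T
m=(H[...,0]>100)&(H[...,0]<125)&(H[...,1]>130)&(d>0)&(P[...,2]>30)&(P[...,2]<120)
print(m.sum(),"tool frame pct",np.percentile(q[m],[1,5,50,95,99],axis=0).round(1)); print("world",np.percentile(P[m],[5,50,95],axis=0).round(1))
E
```

```text
1.8 [559.67778456 122.82384068 136.52055584] [-0.15898805  0.5464168   1.44394681  0.62528639  1.50246948 -2.16170389] err [ 0.01  0.14 -0.03]
605 tool frame pct [[-24.1  -6.5  63.2]
 [-21.1  -6.3  63.7]
 [  9.6  -2.7  64.9]
 [ 34.    1.   99.3]
 [ 34.1   1.  123.5]]
world [[510.4 151.8  57.8]
 [539.6 159.7  84.8]
 [569.4 173.2  87.3]]
```

View pics/w1.png

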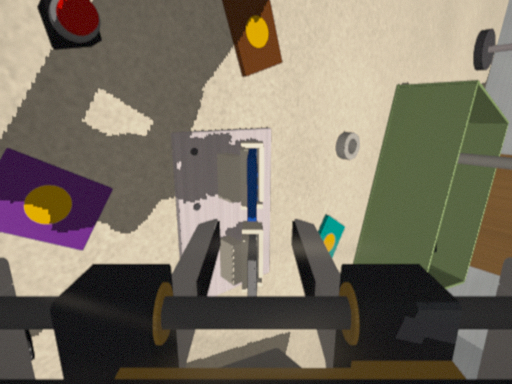

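The picture shows the blue top edge at (252,150–220), nearly centred between the open fingers, with the spare at (252,265). I'll correct by about 4 mm along the width and −2.7 mm across, then go down the slope.

jog_arm(
  plan=[-0.0033,-0.0031,-0.0017,0,0,0,-0.0068,0.0093,-0.0171,0,0,0,-0.0102,0.0217,-0.0324,0,0,0,-0.0137,0.034,-0.0477,0,0,0,-0.0171,0.0464,-0.063,0,0,0,-0.0202,0.0576,-0.0768,0,0,0,-0.0202,0.0576,-0.0768,0,0,0,-0.0202,0.0576,-0.0768,0,0,0,-0.0202,0.0576,-0.0768,0,0,0],
)

```text
clock: 2.75
eef_pos: [539.8, 179.3, 58.7]
eef_rot: [2.444, 0.001, -2.87]
wrist_force: [-1.2, -0.2, 0.1]
finger_gap: 45.2
finger_force: 0.0
```

```bash
python3 - <<'E'
from h import *
s,p,d,c,P=save("wrist","w2")
T=R.from_euler('xyz',s["eef_rot"]).as_matrix()
print(s["clock"],s["eef_pos"],"err",np.degrees(R.from_matrix(Tr@T.T).as_rotvec()).round(2))
H=cv2.cvtColor(p,cv2.COLOR_RGB2HSV); q=(P-s["eef_pos"])@T
m=(H[...,0]>100)&(H[...,0]<125)&(H[...,1]>130)&(d>0)&(P[...,2]>30)&(P[...,2]<120)
print(m.sum(),"tool frame pct",np.percentile(q[m],[1,5,50,95,99],axis=0).round(1))
E
```

```text
2.75 [539.80035715 179.28361375  58.6845912 ] err [0.   0.08 0.04]
1254 tool frame pct [[-28.   -2.9 -34.7]
 [-25.1  -2.8 -34.2]
 [ 13.    0.8 -33.1]
 [ 30.    4.5  11.7]
 [ 30.1   5.   30.5]]
```

View pics/w2.png

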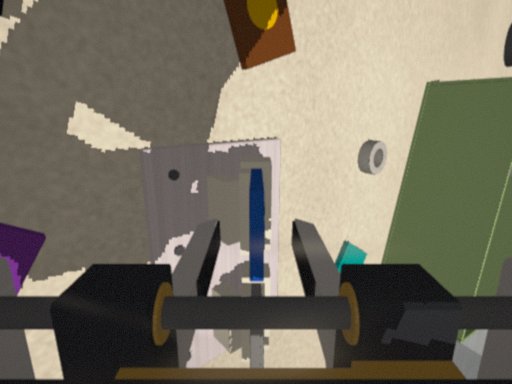

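The blue edge is at (256,170–280), centred between the fingers and 34 mm deep. Closing.

jog_arm(
  plan=[0,0.0007,0.0006,0,0,0,0,0.0007,0.0006,0,0,0,0,0.0007,0.0006,0,0,0,0,0.0007,0.0006,0,0,0,0,0.0007,0.0006,0,0,0,0,0.0007,0.0006,0,0,0,0,0.0007,0.0006,0,0,0],
  claw=0.0,
  force=30,
)

```text
clock: 3.5
eef_pos: [539.1, 180.4, 58.1]
eef_rot: [2.443, -0.0, -2.87]
wrist_force: [0.2, -0.9, -0.2]
finger_gap: 8.7
finger_force: 30.0
```

jog_arm(
  plan=[0.0017,-0.0062,0.0077,0,0,0,0.0035,-0.0124,0.0153,0,0,0,0.0069,-0.0248,0.0306,0,0,0,0.0104,-0.0371,0.046,0,0,0,0.012,-0.045,0.062,0,0,0,0.012,-0.06,0.09,-5,0,-1.5,0.01,-0.08,0.12,-10,0,-3,0.005,-0.1,0.14,-15,0,-4.5,0,-0.12,0.15,-21,0,-6,-0.005,-0.14,0.15,-27,-0.5,-8,-0.01,-0.16,0.15,-33,-0.7,-10,-0.015,-0.18,0.15,-39,-0.8,-11.5,-0.02,-0.2,0.15,-45,-1,-13,-0.025,-0.22,0.14,-51,-1,-15,-0.03,-0.24,0.13,-57,-1.2,-17,-0.035,-0.26,0.12,-63,-1.4,-18.5,-0.038,-0.27,0.11,-69,-1.5,-20.3,-0.038,-0.2715,0.1,-75,-1.6,-22,-0.038,-0.2715,0.1,-80.7,-1.8,-23.8,-0.038,-0.2715,0.1,-80.7,-1.8,-23.8],
)

```text
clock: 5.5
eef_pos: [500.8, -90.4, 157.3]
eef_rot: [-2.441, -0.001, 2.914]
wrist_force: [0.0, -0.0, 0.3]
finger_gap: 8.7
finger_force: 30.0
```

jog_arm(
  plan=[0,0,0,0,0,0,0,0,0,0,0,0,0,0,0,0,0,0,0,0,0,0,0,0],
)

```text
clock: 5.9
eef_pos: [501.2, -91.4, 158.7]
eef_rot: [-2.445, 0.001, 2.913]
wrist_force: [-0.2, 0.3, 0.1]
finger_gap: 8.5
finger_force: 30.0
```

```bash
python3 - <<'E'
from h import *
s,p,d,c,P=save("wrist","w3")
T=R.from_euler('xyz',s["eef_rot"]).as_matrix()
print(s["clock"],s["eef_pos"],s["joints"],s["finger_gap"],"err",np.degrees(R.from_matrix(Tn@T.T).as_rotvec()).round(2))
save("scene","sc3");save("top","tp3")
E
```

```text
5.9 [501.19633992 -91.44367585 158.70312005] [ 0.10491589  0.39431915  1.61385321 -0.65897389  1.43532575 -1.04185608] 8.483345457488412 err [-0.06  0.08  0.01]
```

View pics/w3.png

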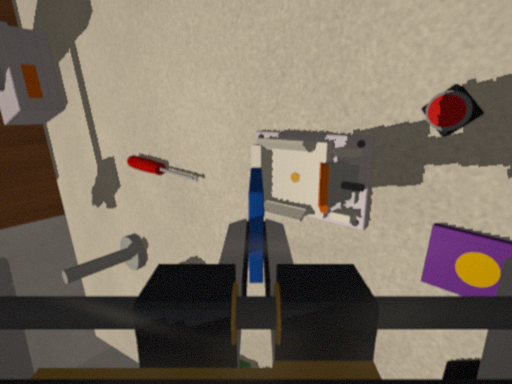

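The picture shows the cover held edge-on at (256,170–280). The nest is in view: pocket dot at (295,177), catch at (323,187), side guides at (288,144) and (284,209), heel lip at (258,160).

```bash
python3 - <<'E'
from h import *
z=np.load("w3.npz"); p,d,P=z["p"],z["d"],z["P"]; s=manip.read_state(); c=get_calibration("wrist")
H=cv2.cvtColor(p,cv2.COLOR_RGB2HSV)
m=(H[...,0]>12)&(H[...,0]<28)&(H[...,1]>130); m[:165]=0;m[190:]=0;m[:,:285]=0;m[:,305:]=0
v,u_=np.nonzero(m); print("dot px",u_.mean(),v.mean(),len(v),"ray z22",ray(c,[[u_.mean(),v.mean()]],22).round(1),"depth",P[m].mean(0).round(1))
ny=np.cross(Z,nx); O=np.array([489.5,-141,0])
N=(P-O)@np.c_[nx,ny,Z]
def st(name,k): print(name,k.sum(),np.percentile(N[k],[2,50,98],axis=0).round(1).tolist())
reg=np.zeros_like(m); reg[125:230,245:375]=1; reg&=(d>0)&~((H[...,0]>100)&(H[...,0]<125)&(H[...,1]>130))
for nm,k in(("base",reg&(N[...,2]>6)&(N[...,2]<14)),("floor",reg&(N[...,2]>19)&(N[...,2]<25)&(abs(N[...,0])<45)&(abs(N[...,1])<40)),
 ("guides-",reg&(N[...,2]>38)&(N[...,2]<48)&(N[...,1]<-20)&(N[...,0]<30)&(N[...,0]>-20)),("guides+",reg&(N[...,2]>38)&(N[...,2]<48)&(N[...,1]>20)&(N[...,0]<30)&(N[...,0]>-20)),
 ("lip",reg&(N[...,2]>36)&(N[...,2]<42)&(abs(N[...,1])<30)&(N[...,0]>25)),("catch",reg&(H[...,0]<14)&(H[...,1]>150)&(N[...,2]>25))): st(nm,k)
k=reg&(N[...,2]>5)&(N[...,2]<14); print(cv2.minAreaRect(P[k][:,:2].astype(np.float32)))
T=R.from_euler('xyz',s["eef_rot"]).as_matrix(); q=(P-s["eef_pos"])@T
k=(H[...,0]>100)&(H[...,0]<125)&(H[...,1]>130)&(d>0)&(np.abs(q[...,1])<15)
print("cover in tool",np.percentile(q[k],[1,5,50,95,99],axis=0).round(1).tolist())
# profile across y at several nest x
for x0 in(-10,10,25):
    k=reg&(abs(N[...,0]-x0)<3); o=np.argsort(N[k][:,1]); a=N[k][o]
    print(x0,[(round(float(y)),round(float(zz))) for y,zz in a[::max(1,len(a)//28),1:]])
E
```

```text
dot px 294.6 177.03333333333333 60 ray z22 [[ 488.2 -145.4   22. ]] depth [ 488.3 -145.1   23. ]
base 2557 [[-75.5, -49.5, 7.3], [-57.8, -27.3, 10.4], [62.9, 48.2, 13.1]]
floor 3051 [[-31.8, -36.5, 21.1], [2.1, -0.9, 22.4], [43.5, 35.5, 24.0]]
guides- 252 [[-17.0, -44.0, 38.3], [4.4, -40.7, 43.0], [28.2, -36.4, 45.2]]
guides+ 274 [[-17.1, 36.7, 38.3], [3.6, 40.0, 42.1], [28.1, 44.6, 45.0]]
lip 214 [[41.6, -29.6, 36.2], [47.9, -19.2, 39.3], [56.8, -7.1, 40.5]]
catch 336 [[-52.7, -23.0, 40.3], [-49.0, -1.6, 53.8], [-36.9, 21.2, 56.3]]
((490.2190246582031, -139.8329315185547), (149.74131774902344, 100.450927734375), 77.28575134277344)
cover in tool [[-28.0, -12.8, -143.6], [-24.7, -4.8, -130.9], [12.0, -0.6, -34.4], [33.6, 3.1, 9.6], [34.3, 10.4, 32.2]]
-10 [(-59, 1), (-54, 0), (-50, 1), (-46, 10), (-44, 11), (-42, 16), (-40, 23), (-36, 37), (-31, 32), (-26, 21), (-20, 22), (-16, 22), (-12, 22), (-7, 22), (-3, 24), (2, 23), (7, 23), (12, 23), (17, 23), (22, 22), (27, 22), (31, 22), (32, 33), (36, 37), (39, 40), (43, 43), (55, 0), (61, 1), (66, 2)]
10 [(-58, 0), (-55, 1), (-50, -1), (-47, 9), (-44, 10), (-42, 44), (-40, 42), (-35, 36), (-29, 22), (-24, 23), (-20, 20), (-16, 23), (-13, 22), (-9, 24), (-5, 22), (-1, 23), (4, 21), (8, 22), (12, 22), (16, 23), (21, 22), (25, 22), (29, 23), (32, 22), (33, 32), (36, 37), (39, 41), (41, 45), (65, 1), (71, 0)]
25 [(-58, 0), (-54, -1), (-50, 1), (-47, 11), (-44, 42), (-42, 11), (-37, 40), (-33, 34), (-26, 22), (-22, 23), (-18, 22), (-13, 22), (-9, 22), (-5, 24), (0, 23), (4, 22), (8, 21), (12, 23), (17, 23), (22, 22), (26, 22), (31, 23), (33, 32), (36, 35), (38, 40), (41, 45), (65, 1), (71, 1), (76, 0)]
```

```bash
python3 - <<'E'
from h import *
z=np.load("w3.npz"); p,d,P=z["p"],z["d"],z["P"]; H=cv2.cvtColor(p,cv2.COLOR_RGB2HSV)
ny=np.cross(Z,nx); O=np.array([489.5,-141,0]); N=(P-O)@np.c_[nx,ny,Z]
reg=np.zeros(d.shape,bool); reg[125:230,245:375]=1; reg&=(d>0)
k=reg&(H[...,0]<14)&(H[...,1]>150)&(abs(N[...,1])<18); a=N[k]
for lo in range(32,60,4):
    b=a[(a[:,2]>=lo)&(a[:,2]<lo+4)]
    if len(b): print("catch z",lo+2,len(b),np.percentile(b[:,0],[10,50,90]).round(1))
for y0 in(-24,-18,-12):
    b=N[reg&(abs(N[...,1]-y0)<2.5)&(N[...,0]>28)]; b=b[np.argsort(b[:,0])]
    print("lip y",y0,[(round(float(x)),round(float(zz))) for x,zz in b[:,[0,2]]][::2])
for sg in(-1,1):
    b=N[reg&(N[...,1]*sg>34)&(N[...,1]*sg<45)&(N[...,2]>37)&(N[...,2]<46)]
    print("guide",sg,np.percentile(b[:,0],[1,3,97,99]).round(1))
for n in("top","scene"):
    q=np.load(n+"0.npz"); M=(q["P"]-O)@np.c_[nx,ny,Z]; ok=q["d"]>0
    for nm,k in(("lip",(M[...,2]>35)&(M[...,2]<45)&(abs(M[...,1])<25)&(M[...,0]>20)&(M[...,0]<70)),("guides",(M[...,2]>38)&(M[...,2]<48)&(abs(abs(M[...,1])-40)<6)&(abs(M[...,0])<60)),):
        b=M[k&ok]; print(n,nm,len(b),np.percentile(b,[3,50,97],axis=0).round(1).tolist() if len(b) else "")
E
```

```text
catch z 38 1 [-36.4 -36.4 -36.4]
catch z 42 21 [-38.8 -37.9 -36.9]
catch z 46 16 [-41.  -40.1 -39.5]
catch z 50 25 [-44.6 -43.5 -42.1]
catch z 54 171 [-52.4 -50.2 -47.7]
catch z 58 21 [-49.4 -48.7 -47.7]
lip y -24 [(29, 23), (29, 22), (29, 24), (30, 23), (31, 23), (32, 22), (33, 21), (33, 22), (34, 21), (35, 22), (35, 22), (36, 23), (37, 22), (37, 21), (38, 22), (38, 23), (39, 23), (41, 23), (41, 22), (41, 37), (42, 39), (42, 37), (42, 23), (42, 23), (42, 23), (42, 38), (43, 39), (43, 39), (43, 38), (44, 40), (44, 39), (44, 39), (45, 23), (45, 29), (45, 23), (45, 40), (45, 30), (45, 24), (45, 26), (45, 22), (45, 30), (45, 24), (46, 22), (46, 28), (46, 25), (47, 39), (48, 39), (48, 40), (49, 39), (49, 40), (50, 39), (51, 40), (51, 40), (53, 40), (53, 39), (54, 40), (55, 40), (55, 39), (57, 39), (57, 39), (91, 1), (92, 0), (93, 1), (94, 0), (95, 1), (97, 1), (97, 0), (98, 2), (99, 0), (101, 0)]
lip y -18 [(28, 21), (28, 23), (29, 22), (30, 22), (31, 22), (31, 23), (32, 22), (33, 23), (33, 22), (35, 22), (35, 22), (36, 23), (36, 22), (38, 22), (38, 22), (39, 22), (40, 21), (41, 22), (41
[... 837 characters left out ...]
5), (45, 27), (45, 29), (45, 26), (45, 30), (45, 30), (45, 22), (46, 26), (46, 24), (46, 39), (47, 39), (48, 39), (49, 39), (49, 38), (50, 40), (51, 40), (51, 40), (53, 39), (54, 39), (55, 40), (55, 39), (55, 39), (56, 40), (56, 39), (91, 1), (92, 0), (93, 1), (94, 1), (95, 1), (96, 0), (98, 0), (99, 1), (100, 0), (102, 0)]
guide -1 [-17.  -16.5  45.4  50.9]
guide 1 [-17.2 -16.9  33.4  35.1]
top lip 71 [[40.8, -22.7, 35.4], [47.6, -0.1, 39.2], [55.5, 22.6, 43.7]]
top guides 88 [[-16.3, -43.6, 38.2], [12.7, -34.9, 41.9], [46.5, 43.4, 47.5]]
scene lip 91 [[42.6, -23.8, 37.5], [49.6, 0.3, 40.1], [57.4, 22.8, 43.4]]
scene guides 120 [[-14.8, -42.0, 38.7], [17.5, -35.0, 43.2], [51.8, 45.1, 46.9]]
```

```bash
python3 - <<'E'
from h import *
for n,pos,T in(("w2",[539.8,179.28,58.68],Tr),("w3",[501.2,-91.44,158.7],Tn)):
    z=np.load(n+".npz"); p,d,P=z["p"],z["d"],z["P"]; H=cv2.cvtColor(p,cv2.COLOR_RGB2HSV); q=(P-np.array(pos))@T
    k=(H[...,0]>100)&(H[...,0]<125)&(H[...,1]>130)&(d>0)&(np.abs(q[...,1])<12)
    for lo in(-38,-30,-20,-10,0,10,20,30,40):
        b=q[k&(q[...,2]>=lo)&(q[...,2]<lo+(8 if lo==-38 else 10))]
        if len(b)>3: print(n,lo,len(b),np.percentile(b[:,:2],[1,50,99],axis=0).round(1).tolist())
E
```

```text
w2 -38 1019 [[-28.1, -2.9], [7.6, 0.8], [29.9, 5.0]]
w2 -30 53 [[29.7, -2.9], [29.9, 0.8], [30.2, 4.5]]
w2 -20 44 [[29.5, -2.8], [29.9, 0.8], [30.2, 4.7]]
w2 -10 36 [[29.6, -2.6], [29.9, 0.8], [30.2, 4.2]]
w2 0 33 [[29.6, -2.7], [29.9, 0.9], [30.1, 4.4]]
w2 10 32 [[29.7, -2.9], [29.9, 0.9], [30.2, 4.6]]
w2 20 21 [[29.7, -2.2], [29.9, 0.9], [30.2, 4.6]]
w2 30 16 [[29.6, -2.3], [29.9, 0.5], [30.1, 4.1]]
w3 -38 1119 [[-28.1, -4.5], [6.2, -0.2], [29.5, 3.5]]
w3 -30 55 [[19.8, -4.4], [29.5, -0.2], [29.8, 3.5]]
w3 -20 39 [[29.3, -4.0], [29.5, -0.1], [29.8, 3.1]]
w3 -10 38 [[29.2, -3.5], [29.5, -0.1], [29.7, 3.3]]
w3 0 32 [[29.1, -3.6], [29.4, -0.4], [29.7, 3.5]]
w3 10 26 [[29.0, -3.7], [29.4, -0.4], [29.7, 2.9]]
w3 20 26 [[29.1, -3.6], [29.4, 0.0], [29.5, 3.1]]
w3 30 18 [[29.1, -3.2], [29.4, 0.0], [29.5, 3.3]]
```

The nest's true origin works out to about (488.5, −145.3). The lip, stop, guide ends, dot and catch all agree on it. Approaching, with a stop about 25 mm above.

jog_arm(
  plan=[-0.002,-0.009,-0.015,0,0,0,-0.004,-0.02,-0.032,0,0,0,-0.007,-0.031,-0.05,0,0,0,-0.01,-0.043,-0.07,0,0,0,-0.011,-0.0447,-0.0757,0,0,0,-0.011,-0.0447,-0.0757,0,0,0,-0.011,-0.0447,-0.0757,0,0,0,-0.011,-0.0447,-0.0757,0,0,0],
)

```text
clock: 6.85
eef_pos: [490.8, -135.3, 83.4]
eef_rot: [-2.444, 0.002, 2.914]
wrist_force: [-0.2, -0.3, -0.6]
finger_gap: 8.5
finger_force: 30.0
```

```bash
cat >> h.py <<'E'
ny=np.cross(Z,nx); O=np.array([488.5,-145.3,0]); BN=np.c_[nx,ny,Z]
def st():
    s=manip.read_state(); T=R.from_euler('xyz',s["eef_rot"]).as_matrix()
    print(s["clock"],"nest",((s["eef_pos"]-O)@BN).round(2),"roterr",np.degrees(R.from_matrix(Tn@T.T).as_rotvec()).round(2),"F nest",(s["wrist_force"]@BN).round(1),"gap",round(s["finger_gap"],1))
E
python3 -c "
from h import *
st()"
```

```text
6.85 nest [-1.028e+01 -2.000e-02  8.337e+01] roterr [-0.01  0.11 -0.06] F nest [ 0.3 -0.1 -0.6] gap 8.5
```

jog_arm(
  plan=[-0.001,-0.004,-0.007,0,0,0,-0.002,-0.008,-0.014,0,0,0,-0.003,-0.0119,-0.0204,0,0,0,-0.0032,-0.0119,-0.0204,0,0,0,-0.0032,-0.0119,-0.0204,0,0,0,-0.0032,-0.0119,-0.0204,0,0,0],
)

```text
clock: 7.45
eef_pos: [487.1, -147.6, 62.2]
eef_rot: [-2.444, 0.001, 2.913]
wrist_force: [0.1, 0.4, -0.7]
finger_gap: 8.5
finger_force: 30.0
```

```bash
python3 -c "
from h import *
st()
s,p,d,c,P=save('wrist','w4')
cv2.imwrite('pics/w4c.png',cv2.resize(p[100:290,180:380,::-1],None,fx=3,fy=3,interpolation=cv2.INTER_CUBIC))"
```

```text
7.45 nest [ 2.57 -0.85 62.22] roterr [-0.01  0.03 -0.03] F nest [-0.4 -0.  -0.7] gap 8.5
```

View pics/w4c.png

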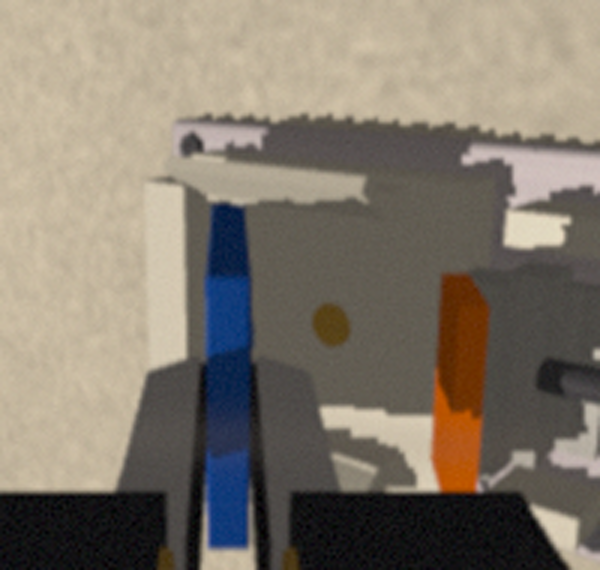

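The crop shows the cover's lower end inside the guides just short of the lip, and the catch is clear. Next I'll nudge it under the lip.

jog_arm(
  plan=[-0.0002,-0.0015,-0.0003,0,0,0,-0.0004,-0.003,-0.0006,0,0,0,-0.0006,-0.0045,-0.0008,0,0,0,-0.0006,-0.0045,-0.0008,0,0,0,-0.0006,-0.0045,-0.0008,0,0,0],
)

```text
clock: 8.0
eef_pos: [486.3, -152.2, 61.3]
eef_rot: [-2.444, 0.0, 2.913]
wrist_force: [0.0, 0.2, -0.5]
finger_gap: 8.5
finger_force: 30.0
```

```bash
python3 -c "
from h import *
st()"
```

```text
8.0 nest [ 7.2  -0.55 61.26] roterr [-0.01  0.02 -0.02] F nest [-0.2 -0.  -0.5] gap 8.5
```

jog_arm(
  plan=[0,0,0,0,0,0,0,0,0,0,0,0,0,0,0,0,0,0,0,0,0,0,0,0,0.0007,0.0031,0.0038,0,0,0,0.0015,0.0063,0.0077,0,0,0,0.0029,0.0125,0.0153,0,0,0,0.0044,0.0188,0.023,0,0,0,0.0058,0.0251,0.0306,0,0,0,0.0073,0.0313,0.0383,0,0,0,0.0102,0.0438,0.0536,0,0,0,0.0131,0.0564,0.0689,0,0,0,0.0131,0.0564,0.0689,0,0,0],
  claw=0.02,
)

```text
clock: 9.3
eef_pos: [500.7, -94.4, 132.1]
eef_rot: [-2.445, 0.003, 2.915]
wrist_force: [0.1, -0.2, -0.4]
finger_gap: 20.1
finger_force: 0.0
```

```bash
python3 - <<'E'
from h import *
st()
a=save('wrist','w5')[1]; b=save('scene','sc5')[1]
cv2.imwrite('pics/m5.png',np.hstack([cv2.resize(a[100:290,180:380,::-1],(400,380)),cv2.resize(b[140:220,160:260,::-1],(400,380),interpolation=cv2.INTER_CUBIC)]))
E
```

```text
9.3 nest [-52.28   0.32 132.06] roterr [-0.02  0.21 -0.12] F nest [ 0.1  0.2 -0.4] gap 20.1
```

View pics/m5.png

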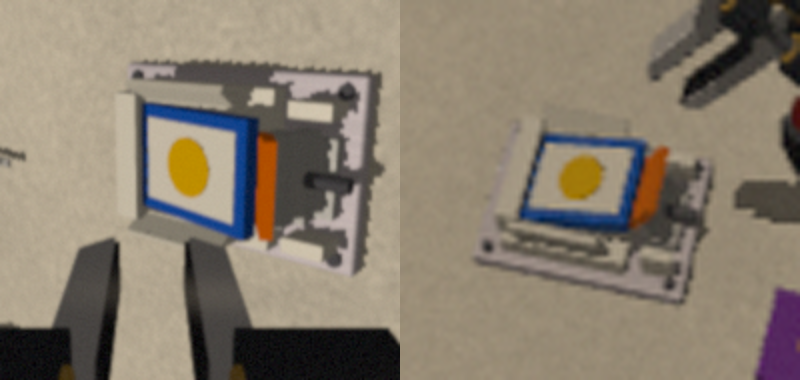

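Marked face up. The cover lies with its far edge at the lip and its near edge on the orange slope, as described. Next I'll check the plane and turn the tool upright for pressing.

```bash
python3 - <<'E'
from h import *
z=np.load("w5.npz"); p,d,P=z["p"],z["d"],z["P"]; N=(P-O)@BN; H=cv2.cvtColor(p,cv2.COLOR_RGB2HSV)
k=(d>0)&(H[...,0]>100)&(H[...,0]<125)&(H[...,1]>130)&(abs(N[...,0])<60)&(abs(N[...,1])<40)&(N[...,2]>20)
a=N[k]; print(k.sum(),np.percentile(a,[1,50,99],axis=0).round(1).tolist())
k=(d>0)&(H[...,0]>15)&(H[...,0]<30)&(H[...,1]>130)&(abs(N[...,0])<40)&(abs(N[...,1])<30)&(N[...,2]>20); print("dot",N[k].mean(0).round(1))
k=(d>0)&(abs(N[...,0])<25)&(abs(N[...,1])<24)&(N[...,2]>26)
A=np.c_[N[k][:,:2],np.ones(k.sum())]; x=np.linalg.lstsq(A,N[k][:,2],rcond=None)[0]; print(x,np.degrees(np.arctan(x[:2])))
s=manip.read_state(); tgt=O+BN@np.array([-20,0,95]); print((tgt-s["eef_pos"]).round(1))
E
```

```text
1111 [[-39.4, -30.1, 31.4], [-32.3, -8.7, 42.6], [37.6, 28.2, 47.1]]
dot [ 1.  -0.7 39.7]
[-1.95048714e-01 -1.12463846e-03  3.96327021e+01] [-11.03689785  -0.06443701]
[ -6.4 -30.2 -35. ]
```

jog_arm(
  plan=[0,0,0,6.5,-1.5,0,-0.001,-0.005,0,13,-3,0,-0.002,-0.01,0,19.5,-4.5,0,-0.003,-0.015,-0.005,26,-6,0,-0.004,-0.02,-0.01,32.5,-7.5,0,-0.005,-0.025,-0.02,39,-9.1,0,-0.0064,-0.0302,-0.035,39,-9.1,0,-0.0064,-0.0302,-0.035,39,-9.1,0,-0.0064,-0.0302,-0.035,39,-9.1,0,-0.0064,-0.0302,-0.035,39,-9.1,0],
  claw=0.0,
)

```text
clock: 10.4
eef_pos: [493.3, -125.5, 95.5]
eef_rot: [3.141, 0.001, 2.914]
wrist_force: [-0.3, 0.5, -0.6]
finger_gap: 0.4
finger_force: 0.0
```

```bash
python3 -c "
from h import *
st(); print(manip.read_state()['eef_rot'])"
```

```text
10.4 nest [-20.34   0.17  95.49] roterr [-38.98   9.12  -0.07] F nest [-0.4 -0.4 -0.6] gap 0.4
[3.14096575e+00 1.21516133e-03 2.91371686e+00]
```

jog_arm(
  plan=[0,0,-0.015,0,0,0,0,0,-0.03,0,0,0,0,0,-0.042,0,0,0,0,0,-0.048,0,0,0,0,0,-0.05,0,0,0,0,0,-0.052,0,0,0,0,0,-0.0535,0,0,0,0,0,-0.055,0,0,0,0,0,-0.0565,0,0,0,0,0,-0.0565,0,0,0],
)

```text
clock: 11.4
eef_pos: [493.0, -125.9, 38.6]
eef_rot: [3.141, 0.001, 2.913]
wrist_force: [0.4, 0.5, -0.7]
finger_gap: 0.7
finger_force: 0.0
```

jog_arm(
  plan=[0,0,-0.001,0,0,0,0,0,-0.002,0,0,0,0,0,-0.003,0,0,0,0,0,-0.004,0,0,0,0,0,-0.004,0,0,0],
)

```text
clock: 11.9
eef_pos: [493.0, -125.9, 34.5]
eef_rot: [3.141, 0.001, 2.913]
wrist_force: [0.2, -0.3, -0.8]
finger_gap: 0.6
finger_force: 0.0
```

```bash
python3 - <<'E'
from h import *
st()
a=save('wrist','w6')[1]; b=save('scene','sc6')[1]
cv2.imwrite('pics/m6.png',np.hstack([cv2.resize(a[100:290,180:380,::-1],(400,380)),cv2.resize(b[140:220,160:260,::-1],(400,380),interpolation=cv2.INTER_CUBIC)]))
z=np.load("w6.npz"); p,d,P=z["p"],z["d"],z["P"]; N=(P-O)@BN; H=cv2.cvtColor(p,cv2.COLOR_RGB2HSV)
k=(d>0)&(abs(N[...,0])<35)&(N[...,1]<-12)&(N[...,1]>-28)&(N[...,2]>26)&(N[...,2]<60)
A=np.c_[N[k][:,:2],np.ones(k.sum())]; x=np.linalg.lstsq(A,N[k][:,2],rcond=None)[0]; print(k.sum(),x,np.degrees(np.arctan(x[:2])))
E
```

```text
11.9 nest [-19.93  -0.05  34.48] roterr [-3.901e+01  9.110e+00 -2.000e-02] F nest [ 0.2  0.2 -0.8] gap 0.6
2293 [-1.96237212e-01  2.88834058e-02  4.01169280e+01] [-11.1024834    1.65443728]
```

View pics/m6.png

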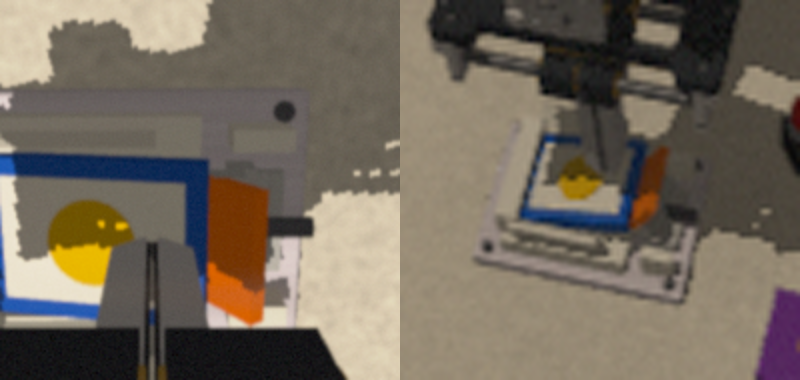

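```bash
python3 - <<'E'
from h import *
z=np.load("w6.npz"); N=(z["P"]-O)@BN
for v in range(205,262,6): print(v,N[v,248].round(1),N[v,255].round(1),N[v,262].round(1),z["p"][v,248])
z=np.load("sc6.npz"); N=(z["P"]-O)@BN
k=(abs(N[...,0])<25)&(N[...,1]>10)&(N[...,1]<25)&(N[...,2]>26)&(N[...,2]<60)&(z["d"]>0)
A=np.c_[N[k][:,:2],np.ones(k.sum())]; print("scene",k.sum(),np.linalg.lstsq(A,N[k][:,2],rcond=None)[0])
E
```

```text
205 [-14.6 -13.1  42.2] [-19.3 -13.3  42.8] [-24.  -14.   44.8] [114 107  98]
211 [-14.6  -9.3  43.4] [-19.3  -8.8  42.1] [-24.1  -9.5  44.1] [112 108  96]
217 [-14.5  -4.7  42.6] [-19.3  -5.1  43.8] [-24.1  -5.4  44.6] [115 109  97]
223 [-15.2 -10.5  69.5] [-19.3  -8.8  65.1] [-23.5 -10.5  69.4] [91 86 84]
229 [-15.4 -10.6  79.2] [-19.3  -8.8  74.8] [-23.3 -10.4  78.7] [89 87 81]
235 [-15.5 -10.2  86.7] [-19.3  -8.7  83.3] [-23.1 -10.4  87.3] [93 89 84]
241 [-15.7  -9.8  93.7] [-19.3  -8.7  91.1] [-22.9 -11.   96.4] [93 88 82]
247 [-15.9 -10.6 102.5] [-19.3  -9.2  99.6] [-22.8 -10.  101.3] [92 87 82]
253 [-16.  -10.  107.9] [-19.3  -9.  105.9] [-22.6 -10.1 108.1] [93 86 85]
259 [-16.1 -10.  113.8] [-19.3  -9.  111.9] [-22.5 -10.3 114.5] [91 87 83]
scene 83 [-0.20002452 -0.05276589 41.86471804]
```

The depth shows the fingertips ending roughly 15–20 mm above the cover: finger face to row 220, lower end at z ≈ 60, cover at z ≈ 44. I'll descend in small steps and watch the force.

jog_arm(
  plan=[0,0,-0.002,0,0,0,0,0,-0.004,0,0,0,0,0,-0.006,0,0,0,0,0,-0.006,0,0,0],
)

```text
clock: 12.4
eef_pos: [492.9, -125.8, 28.3]
eef_rot: [3.14, 0.0, 2.913]
wrist_force: [0.1, 0.3, -0.7]
finger_gap: 0.7
finger_force: 0.0
```

```bash
python3 - <<'E'
from h import *
st()
for n in("scene","wrist"):
    s,p,d,c,P=save(n,n+"7"); N=(P-O)@BN
    if n=="scene":
        k=(d>0)&(abs(N[...,0]+20)<25)&(abs(N[...,1])<14)&(N[...,2]>30)&(N[...,2]<130)&(p.max(2)<110)&(np.ptp(p.astype(int),axis=2)<25)
        v,u_=np.nonzero(k)
        for r in range(v.min(),v.max()+1,2):
            b=N[k&(np.arange(384)[:,None]==r)]
            if len(b): print(r,len(b),np.median(b,axis=0).round(1))
    else:
        for v in range(205,240,4): print(v,N[v,248].round(1))
E
```

```text
12.4 nest [-19.95  -0.14  28.3 ] roterr [-3.902e+01  9.100e+00 -2.000e-02] F nest [-0.3 -0.  -0.7] gap 0.7
162 2 [-20.4   4.2 120.5]
164 12 [-23.3   9.6 117.2]
166 12 [-22.    8.8 108.3]
168 11 [-22.4   9.9 100.1]
170 12 [-23.    8.8  89.2]
172 10 [-22.6   9.5  83.4]
174 11 [-25.7  10.2  73.3]
176 10 [-25.4   9.3  63.7]
178 7 [-26.    2.3  44.8]
180 2 [-29.5   9.4  46.6]
182 1 [-38.8   9.5  39.5]
205 [-14.7 -15.1  42.3]
209 [-14.7 -12.2  41.9]
213 [-14.7  -9.9  43.4]
217 [-14.7  -6.6  42. ]
221 [-15.1 -10.6  60.1]
225 [-15.2 -10.4  66.3]
229 [-15.3 -10.   71.5]
233 [-15.5 -10.6  78.8]
237 [-15.6 -10.3  83.6]
```

jog_arm(
  plan=[0,0,-0.002,0,0,0,0,0,-0.004,0,0,0,0,0,-0.006,0,0,0,0,0,-0.008,0,0,0,0,0,-0.008,0,0,0],
)

```text
clock: 13.0
eef_pos: [492.9, -125.9, 20.3]
eef_rot: [3.141, 0.0, 2.913]
wrist_force: [1.5, -0.0, -0.1]
finger_gap: 0.3
finger_force: 0.0
```

jog_arm(
  plan=[0,0,-0.001,0,0,0,0,0,-0.002,0,0,0,0,0,-0.003,0,0,0,0,0,-0.003,0,0,0],
)

```text
clock: 13.4
eef_pos: [493.0, -125.9, 17.5]
eef_rot: [3.141, 0.001, 2.913]
wrist_force: [0.5, -0.8, 0.4]
finger_gap: 0.4
finger_force: 0.0
```

jog_arm(
  plan=[0,0,-0.001,0,0,0,0,0,-0.002,0,0,0,0,0,-0.003,0,0,0,0,0,-0.003,0,0,0],
)

```text
clock: 13.8
eef_pos: [493.4, -125.7, 15.1]
eef_rot: [3.14, 0.002, 2.913]
wrist_force: [0.5, 3.3, 6.6]
finger_gap: 0.3
finger_force: 2.5
```

```bash
python3 - <<'E'
from h import *
st()
s,p,d,c,P=save("wrist","w8"); N=(P-O)@BN
for v in range(209,234,4): print(v,N[v,248].round(1))
k=(d>0)&(abs(N[...,0])<35)&(N[...,1]<-12)&(N[...,1]>-28)&(N[...,2]>26)&(N[...,2]<60)
A=np.c_[N[k][:,:2],np.ones(k.sum())]; x=np.linalg.lstsq(A,N[k][:,2],rcond=None)[0]; print(x)
E
```

```text
13.8 nest [-20.18   0.37  15.07] roterr [-39.02   9.18  -0.04] F nest [-3.3 -0.3  6.6] gap 0.3
209 [-15.3 -16.2  41.8]
213 [-15.2 -13.2  40.5]
217 [-15.3 -11.   41.9]
221 [-15.3  -9.5  44.9]
225 [-15.5  -9.7  52. ]
229 [-15.6  -9.8  58.7]
233 [-15.7  -9.6  64. ]
[-1.62207036e-01  2.60424078e-02  3.86152516e+01]
```

Contact: 6.6 N, and the cover is starting to tilt down. Continuing the press.

jog_arm(
  plan=[0,0,-0.001,0,0,0,0,0,-0.002,0,0,0,0,0,-0.003,0,0,0,0,0,-0.004,0,0,0,0,0,-0.004,0,0,0],
)

```text
clock: 14.35
eef_pos: [493.0, -125.9, 10.4]
eef_rot: [3.141, 0.001, 2.913]
wrist_force: [0.8, 0.3, 0.4]
finger_gap: 0.4
finger_force: 0.2
```

jog_arm(
  plan=[0,0,-0.001,0,0,0,0,0,-0.002,0,0,0,0,0,-0.003,0,0,0,0,0,-0.003,0,0,0],
)

```text
clock: 14.75
eef_pos: [492.9, -125.9, 7.4]
eef_rot: [3.141, 0.0, 2.913]
wrist_force: [-0.8, 0.0, 0.6]
finger_gap: 0.4
finger_force: 0.0
```

```bash
cat >> h.py <<'E'
def cov(name,ylo=-28,yhi=-12):
    s,p,d,c,P=save("wrist",name); N=(P-O)@BN; H=cv2.cvtColor(p,cv2.COLOR_RGB2HSV)
    k=(d>0)&(abs(N[...,0])<35)&(N[...,1]<yhi)&(N[...,1]>ylo)&(N[...,2]>26)&(N[...,2]<60)
    A=np.c_[N[k][:,:2],np.ones(k.sum())]; x=np.linalg.lstsq(A,N[k][:,2],rcond=None)[0]; print("plane",k.sum(),x,np.degrees(np.arctan(x[:2])))
    b=N[(H[...,0]<14)&(H[...,1]>150)&(d>0)&(abs(N[...,1])<22)&(N[...,0]<-25)&(N[...,0]>-70)&(N[...,2]>30)]
    for lo in(36,42,48): 
        q=b[(b[:,2]>lo)&(b[:,2]<lo+5)]
        if len(q): print("catch z",lo+2.5,len(q),np.median(q[:,0]).round(1))
    k=(d>0)&(H[...,0]>100)&(H[...,0]<125)&(H[...,1]>130)&(abs(N[...,0])<60)&(abs(N[...,1])<40)&(N[...,2]>20)
    print("blue",k.sum(),np.percentile(N[k],[1,99],axis=0).round(1).tolist())
E
python3 - <<'E'
from h import *
st(); cov("w9")
E
```

```text
14.75 nest [-19.86  -0.14   7.38] roterr [-3.901e+01  9.100e+00 -2.000e-02] F nest [ 0.2 -0.8  0.6] gap 0.4
plane 2764 [-1.17967082e-03  2.76183634e-02  3.22376717e+01] [-0.06759013  1.5820135 ]
catch z 38.5 273 -39.7
catch z 44.5 297 -43.8
catch z 50.5 349 -48.2
blue 2143 [[-37.7, -33.9, 28.0], [38.1, 21.6, 138.3]]
```

Snapped flat, with the catch back at its closed position. Retracting to verify.

jog_arm(
  plan=[0,0,0.01,0,0,0,0,0,0.03,0,0,0,0,0,0.06,0,0,0,0.0,0.02,0.1,0,0,0,0,0.04,0.13,0,0,0,0,0.05,0.15,0,0,0,0,0.05,0.15,0,0,0,0,0.05,0.15,0,0,0,0,0.05,0.15,0,0,0],
)

```text
clock: 15.7
eef_pos: [492.5, -76.3, 156.6]
eef_rot: [3.141, -0.001, 2.913]
wrist_force: [-1.1, -0.3, 0.3]
finger_gap: 0.2
finger_force: 0.0
```

```bash
python3 - <<'E'
from h import *
st(); cov("w10",-22,22)
a=cv2.imread("pics/w10.png"); b=save('scene','sc10')[1]
cv2.imwrite('pics/m10.png',np.hstack([cv2.resize(a[60:290,130:380],(400,380)),cv2.resize(b[110:260,150:380,::-1],(400,300),interpolation=cv2.INTER_CUBIC)[:380]]) if 0 else np.hstack([cv2.resize(a[60:290,130:380],(400,380)),cv2.resize(b[110:260,150:380,::-1],(400,380),interpolation=cv2.INTER_CUBIC)]))
E
```

```text
15.7 nest [-68.14 -11.74 156.61] roterr [-39.02   9.04   0.04] F nest [ 0.5 -1.   0.3] gap 0.2
plane 2360 [-4.35800815e-05 -6.29113043e-04  3.18164258e+01] [-0.00249695 -0.03604552]
catch z 38.5 90 -40.0
catch z 44.5 99 -43.9
catch z 50.5 108 -48.4
blue 893 [[-38.0, -30.2, 29.4], [37.8, 29.0, 33.1]]
```

View pics/m10.png

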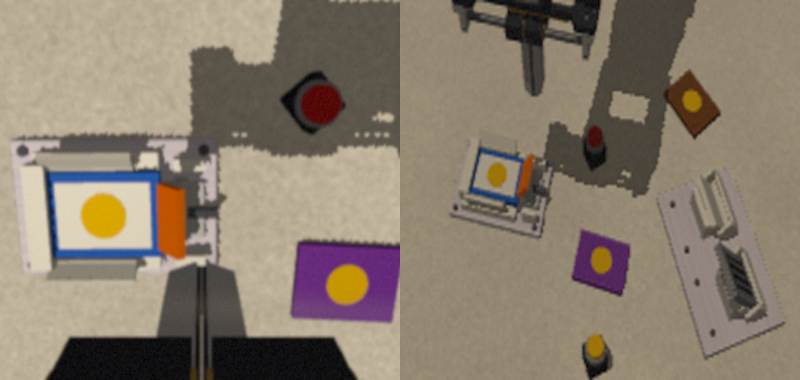

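The cover lies flat (0.04°) and centred, marked face up, with the catch closed. The spare is in its bay, the bystanders are in place and the robot is clear.

```bash
python3 -c "
from cell import manip
print(manip.sign_off())"
```

```text
the job is handed in; nothing more can be done
None
```

The blue cover is snapped into the nest, flat with its marked face up and the catch closed; the spare and bystanders look undisturbed, and I handed the job in at about 16 s without a verdict coming back.

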